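# Change the batch in a welding fixture and lock it with the cam

### The arm

A 7-joint arm with a two-finger parallel gripper is mounted at the origin on the work surface. World frame = base frame: x ahead of the robot, y to its left, z up, the work surface at z = 0. Lengths are in m, angles in rad, forces in N, time in s.
With the tool pointing down it reaches from about 0.4 to 0.85 m from the base axis. Payload 4.5 kg.
Tool frame: the origin (TCP) lies between the finger pads; the fingertips stand 11 mm ahead of it and the grasp point (between the pads) lies 8 mm behind it (r.nose_length is the distance from the TCP to the fingertips, in m); z points along the fingers, y is the line along which they close (so a half turn about z gives the same grasp; the last joint's range is limited). The gripper opens to 88 mm and grips with 3 to 60 N. Pads are 18 mm wide; open, the fingers measure 123 mm over their backs; the gripper's body (75 mm by 187 mm) begins 45 mm behind the grasp point.
Start: joints at [-1.132, 0.689, -0.195, 1.565, 0.157, 0.902, -0.215], TCP at [0.246, 0.575, 0.25] pointing down, gripper open.
Joint ranges: [-3.01, 3.01], [-0.46, 2.08], [-1.47, 1.51], [0.13, 2.56], [-1, 4.14], [0.04, 2.09], [-2.66, 2.66]. Speed limits (rad/s): [2.57, 2.57, 3.14, 3.14, 3.14, 3.14, 3.14].

### API

Orientations are given as a unit quaternion [x, y, z, w].
In Python, from plant import get_state, snapshot, camera_model, r gives the robot as it stands.
- The arm moves only by the shell command python3 -m inch 'ROWS' [FORCE]. ROWS is text: rows parted by semicolons, each of 7 numbers parted by spaces: the opening, from -1 (shut) to 1 (fully open), then the shift along the tool's x, y, z in m, then the turn, a rotation vector about the tool's x, y, z in rad. A call has 1 to 20 rows; each row shifts and turns the commanded pose from where the row before left it, along the tool's axes as they then stand; what a row does not reach is not made up. A row lasts 1/12 s, in which the tool goes at most 41.7 mm and 7.16 degrees, less where a joint would pass 70% of its speed; a pose out of reach is approached as far as the arm can. A call is refused whole if a number of a shift passes 0.0417 or a number of a turn 0.125, either way. A call with a gripper value outside its range is refused whole. The fingers move at their own pace and stop on an object; FORCE is the grip in N (left out, the last holds). Time passes only in rows, so rows that do not move let the fingers close. It gives the time, the measured TCP pose, the force, the opening and the grip force at its end, in the units of the state.
- get_state(): the state, without advancing time (a new reading comes with each control period).
- snapshot(name): name is "side" or "top"; returns (picture, depth): 480x640x3 uint8, red, green, blue; 480x640 float32, m along the optical axis (not along the pixel's ray), 0 where there is no reading.
- camera_model(name): a dict with "intrinsics" (3x3 intrinsics, pixels), "dist" ([k1, k2, p1, p2, k3] as OpenCV has them; the pictures are not rectified), "view" (4x4, takes a point from world to camera coordinates). Camera axes: x right, y down, z forward; pixel columns grow to the right and rows downward; lengths in m; the calibration is good to about 2 mm. A picture is of the moment at which its call begins. camera_model takes no time and is no camera call.
- r.finish_job(): hands the job in; it is judged then, once.
The state is a dict: "clock": time; "q": joint angles; "qd": joint speeds; "joint_torque": joint torques, N m; "tool_pos": TCP position; "eef_rot": TCP orientation; "contact_force": force on the tool from outside, world axes, zero at the start; "moment": the same for the moment, N m; "opening": opening from 0.0 (shut) to 1.0 (fully open); "finger_force": force on a finger pad.
Only numpy, scipy, OpenCV 4.12 (cv2) and the standard library are available. Lean on these libraries where they do the work, as an engineer would, in place of code of your own. Each camera call takes 0.05 s, during which the arm holds its last target. There are 200 camera calls.

### The job

Swing the cam's crank back so that the sprung keeper bar draws fully back, and move every finished cap (disc with a stub tube) from the pockets into the tray. Slide every plain disc across the plate into a pocket of its own so that it drops in and lies flat, never lifting one more than 3 cm above the plate. Then turn the cam until its high point bears squarely on the keeper, holding it forward over the discs, and let go, leaving the other things on the bench alone.

Things in the scene. Friction and masses are not known exactly. Their poses are not given: they have to be found in the camera images.
- fixture: fixed grey fixture plate, 260 (x) x 380 (y) x 20 mm; origin at the centre of its underside; x points from the open apron (robot's side) past the row of pockets (x = +10 mm) to the cam (x = +81 mm). Lips 8 mm wide and high edge the apron (front x = -126, sides y = +-186 mm). Guide blocks rise 30 mm above the plate at y = +-170, x = 27 to 77 mm. Discs slide easily on it
- pocket0 (a point): pocket floor centre: round pocket 47 mm in diameter, 4 mm deep (the floor is 4 mm below the plate's top, 16 mm above the bench); axes as the fixture's. The four pockets lie in a row along the fixture's y, 85 mm apart, all alike
- pocket1 (a point): as pocket0: floor centre of another of the four pockets
- pocket2 (a point): as pocket0: floor centre of another of the four pockets
- pocket3 (a point): as pocket0: floor centre of another of the four pockets
- disc0_center (a point): loose steel disc, 44 mm in diameter, 12 mm thick, about 0.14 kg, lying flat; this point is its centre, half-way up: 26 mm above the bench when it lies on the plate, 22 mm when down in a pocket. Discs are all alike; three or four are there, on the apron; any disc may go in any pocket
- disc1_center (a point): as disc0_center: centre of another disc
- disc2_center (a point): as disc0_center: centre of another disc
- disc3_center (a point): as disc0_center: centre of another disc
- cam (a joint): turn of the eccentric cam about its upright axis, rad, 0 to 2.85, growing counter-clockwise from above. At 2.30 its high point is squarely on the keeper and the crank arm points along the fixture's +y; beyond that it runs off again. Below 0.35 it is clear of the keeper. The arm points (value - 0.73) rad from the fixture's x towards y. Stays where left (friction 0.12 N m, spring up to 0.1)
- keeper (a joint): travel of the sprung keeper bar (the follower) towards the pockets, m: 0 fully back, 0.012 with the cam's high point on it. 316 x 20 x 12 mm, underside 10 mm above the plate; springs draw it back with 3 to 8 N. Back, it is 5 mm clear of discs in the pockets; forward, it overhangs them by 7 mm, above a seated disc (8 mm proud) but stopped by one not down (12 mm), and it bars the pockets
- cam_axis (a point): point on the axis of the cam (a steel disc 44 mm in diameter set 9 mm off this axis), at the top of the crank arm, 54 mm above the bench, 81 mm from the fixture's origin along its x
- crank_pin (a point): centre of the upright round crank pin at the end of the cam's arm, 45 mm from the axis: 14 mm in diameter, from 54 to 99 mm above the bench; this point lies half-way up, 76.5 mm above the bench. It circles the axis as the cam turns; to be gripped or pushed from above
- cap0_mid (a point): finished cap: a disc like the loose ones (44 mm in diameter, 12 mm thick) with a stub tube 20 mm in diameter and 30 mm tall welded upright on its middle, 42 mm tall in all, 0.19 kg; this point is on its axis, half-way up (21 mm above its underside); z points up the stub. Two to four are there, each in a pocket at the start
- cap1_mid (a point): as cap0_mid: another finished cap
- cap2_mid (a point): as cap0_mid: another finished cap
- cap3_mid (a point): as cap0_mid: another finished cap
- tray: fixed open steel tray on the bench left of the plate, for the finished caps: 200 (x) x 150 (y) x 35 mm high outside, walls and floor 4 mm thick; origin at the centre of its underside
- spraycan_mid (a point): bystander: an upright can, 60 mm in diameter, 150 mm tall, right of the plate, its centre; leave it alone
- angle_mid (a point): bystander: a short piece of steel angle, 90 mm long, 50 mm high, right of the plate, on the bench; leave it alone
Not all that is in view belongs to the job. What is shaped like the part that bears disc2_center but blue is not meant.

How it is judged:
By the outcome, as a careful person would: the job done as asked, in the order asked, and still so for the second after the job is handed in, with the robot touching nothing.
Of disc0, disc1, disc2, disc3 only 3 to 4 are there at a start; the rules pass over those that are not, and their reading is None.
Of cap0, cap1, cap2, cap3 only 2 to 4 are there at a start; the rules pass over those that are not, and their reading is None.
At some moment in a run one of disc0, disc1, disc2, disc3 may be knocked a few centimetres aside while the robot is not near it.
Once in a run the grip may slacken for a moment while it holds something.
It also fails if it takes over 210 s, if anything falls off the work surface, if the arm or the gripper's body presses on something with over 40 N, if the wrist force passes 120 N, or if a joint passes its speed limit or range.

## Working session

There is one attempt and no reset: what is moved stays moved. The work goes in short steps, Python scripts to look and compute and a shell command to move; the robot and the scene stay as the last step left them, time stands still between calls to the robot, and variables do not carry over. Pictures are saved under pics/ and viewed, at most 14 in all, crops included, and the job is handed in when it is done.

```bash
ls; mkdir -p pics
python3 - <<'E'
from plant import get_state, snapshot, camera_model, r
import cv2,numpy as np
for n in("top","side"):
    p,d=snapshot(n); np.savez(f"pics/{n}0.npz",p=p,d=d); cv2.imwrite(f"pics/{n}0.png",p[:,:,::-1])
    m=camera_model(n); print(np.round(m["intrinsics"],1),m["dist"],np.round(m["view"],4))
s=get_state(); print(s)
E
```

```text
pics
[[532.2   0.  322.7]
 [  0.  532.2 231. ]
 [  0.    0.    1. ]] [-0.10981862  0.          0.          0.          0.        ] [[ 0.0592 -0.9982 -0.0014 -0.027 ]
 [-0.9778 -0.0577 -0.2014  0.5354]
 [ 0.2009  0.0133 -0.9795  0.9277]
 [ 0.      0.      0.      1.    ]]
[[603.1   0.  313.2]
 [  0.  603.1 230.2]
 [  0.    0.    1. ]] [0.0387762 0.        0.        0.        0.       ] [[ 0.9624 -0.2704 -0.024  -0.5108]
 [-0.1619 -0.5006 -0.8504  0.1622]
 [ 0.218   0.8224 -0.5255  1.3184]
 [ 0.      0.      0.      1.    ]]
{'clock': 0.1, 'q': array([-1.13217094,  0.68987336, -0.19452953,  1.56622391,  0.15730137,
        0.90253545, -0.21511694]), 'qd': array([ 0.00017294, -0.00163285,  0.00068259, -0.00129926,  0.00058822,
        0.00047318, -0.00121918]), 'joint_torque': array([-2.89260723e-03, -5.28501284e+01, -1.27115171e+00, -1.53838581e+01,
       -5.24949236e-02,  2.02450596e-03,  4.01677437e-05]), 'tool_pos': array([0.24598074, 0.57395935, 0.24901147]), 'eef_rot': array([ 2.01001183e-01,  9.79590652e-01, -8.17468158e-04, -1.05086126e-04]), 'contact_force': array([-0.02297536, -0.47320491,  0.3474011 ]), 'moment': array([ 0.01043343,  0.01722841, -0.03203315]), 'finger_force': 0.0, 'opening': 0.9986847998421425}
```

View pics/top0.png

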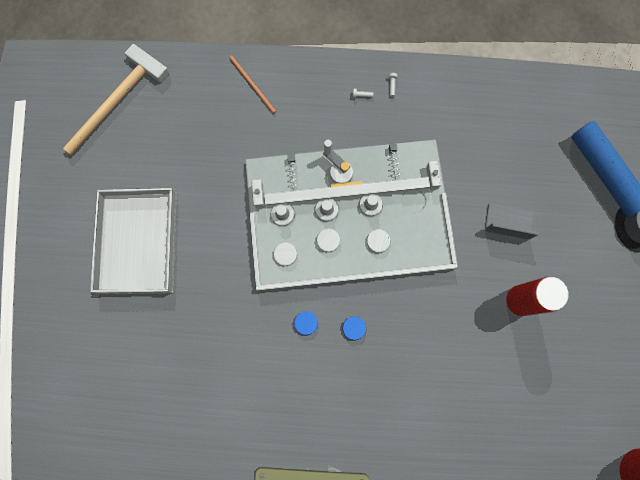

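View pics/side0.png

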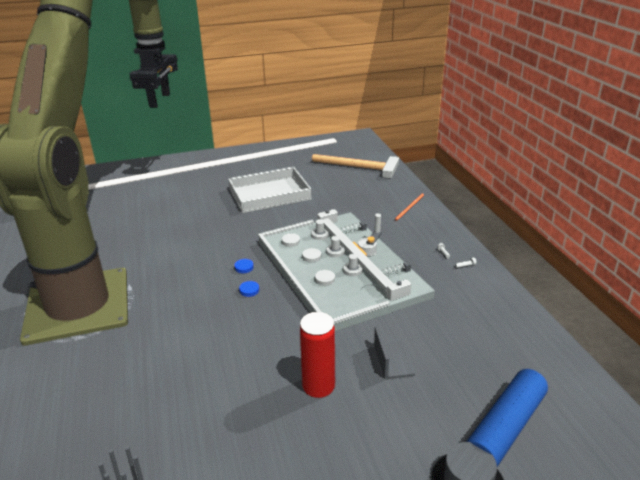

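The top view shows the caps at about (283,213), (327,208) and (372,203), with an empty pocket at (415,200). The plain discs are at (285,254), (328,240) and (378,241), and the blue lookalikes at (306,323) and (354,328), off the plate. The tray is at (134,242) and the crank pin at (327,146). Next I'll measure these.

```bash
cat > h.py <<'E'
from plant import get_state, snapshot, camera_model, r
import cv2,numpy as np
def ray(n,px):
    m=camera_model(n);V=np.array(m["view"])
    u=cv2.undistortPoints(np.array(px,float).reshape(-1,1,2),np.array(m["intrinsics"]),np.array(m["dist"]))[:,0]
    R=V[:3,:3];c=-R.T@V[:3,3]
    return c,np.c_[u,np.ones(len(u))]@R      # world dirs with unit cam-z
def plane(n,px,z):
    c,d=ray(n,px); return c+d*((z-c[2])/d[:,2])[:,None]
def cloud(n,D):
    v,u=np.mgrid[:480,:640]; c,d=ray(n,np.c_[u.ravel(),v.ravel()])
    return (c+d*D.reshape(-1,1)).reshape(480,640,3)
def blobs(mask,amin):
    k,l,s,c=cv2.connectedComponentsWithStats(mask.astype(np.uint8))
    return [(s[i,4],c[i],l==i) for i in range(1,k) if s[i,4]>=amin]
def yaw():
    from scipy.spatial.transform import Rotation as Ro
    M=Ro.from_quat(get_state()["eef_rot"]).as_matrix(); return M
E
python3 - <<'E'
from h import *
f=np.load("pics/top0.npz");P=f["p"];D=f["d"];W=cloud("top",D);Z=W[...,2]
roi=np.zeros((480,640),bool);roi[130:300,240:460]=1
print("plate z",np.median(Z[265:275,300:420]), "bench",np.median(Z[350:400,300:420]),"tray floor",np.median(Z[220:260,115:155]))
for nm,lo,hi,a in(("disc",.029,.036,120),("stub",.052,.066,20),("pin",.085,.11,5),("lip",.0245,.0285,50)):
    for n,c,m in blobs(roi&(Z>lo)&(Z<hi),a):
        print(nm,n,c.round(1),np.median(W[m],0).round(4),(W[m].mean(0)).round(4))
# plate outline
m=(roi&(Z>.012)).astype(np.uint8)
cs=max(cv2.findContours(m,0,2)[0],key=cv2.contourArea)
a=cv2.approxPolyDP(cs,6,True)[:,0];print(a.tolist())
tr=np.zeros_like(roi);tr[170:310,80:185]=1
cs=max(cv2.findContours((tr&(Z>.025)).astype(np.uint8),0,2)[0],key=cv2.contourArea)
q=cv2.boxPoints(cv2.minAreaRect(cs));print("tray",plane("top",q,.035).round(3).tolist())
cv2.imwrite("pics/crop0.png",cv2.resize(P[130:340,240:460,::-1],None,fx=2.8,fy=2.8,interpolation=2))
E
```

```text
plate z 0.0206965561973802 bench 0.0005606514661445905 tray floor 0.0038231292877602963
disc 385 [327.9 240.1] [ 0.5237 -0.0058  0.032 ] [ 0.5239 -0.0058  0.032 ]
disc 386 [378.2 240.9] [ 0.5282 -0.1006  0.0322] [ 0.5278 -0.1006  0.0322]
disc 394 [284.9 254.1] [0.4926 0.073  0.032 ] [0.4925 0.073  0.032 ]
stub 224 [337.3 161.2] [ 0.6726 -0.015   0.055 ] [ 0.6725 -0.015   0.056 ]
stub 28 [434.9 172.5] [ 0.6618 -0.2014  0.0555] [ 0.6617 -0.2012  0.0553]
stub 30 [256.1 191.2] [0.6043 0.1338 0.055 ] [0.6048 0.1339 0.055 ]
stub 92 [371.9 200.4] [ 0.5991 -0.0836  0.0575] [ 0.5991 -0.0835  0.0575]
stub 90 [326.4 205.6] [0.5845 0.0009 0.0577] [5.841e-01 5.000e-04 5.750e-02]
stub 90 [280.7 210.6] [0.5696 0.0846 0.0577] [0.5695 0.0847 0.0576]
pin 63 [327.4 144.3] [0.6897 0.0054 0.0977] [0.6899 0.0051 0.0964]
lip 134 [446.6 218.2] [ 0.5802 -0.2315  0.0271] [ 0.5809 -0.2309  0.027 ]
lip 153 [326.  211.6] [0.5782 0.0018 0.0271] [0.58  0.001 0.027]
lip 75 [371.1 210.3] [ 0.5878 -0.0871  0.0272] [ 0.5876 -0.0851  0.027 ]
lip 129 [281.6 217.7] [0.5615 0.0837 0.0269] [0.5631 0.0849 0.0268]
lip 156 [254.3 247.7] [0.5034 0.1323 0.0272] [0.5021 0.1321 0.027 ]
lip 60 [452.6 255.6] [ 0.5088 -0.2436  0.0274] [ 0.5089 -0.2432  0.0272]
lip 89 [263.8 284.6] [0.4322 0.1134 0.0273] [0.4335 0.1086 0.0271]
[[435, 139], [340, 150], [326, 140], [321, 152], [246, 159], [256, 289], [455, 268]]
tray [[0.397, 0.435, 0.035], [0.605, 0.458, 0.035], [0.608, 0.298, 0.035], [0.403, 0.282, 0.035]]
```

View pics/crop0.png

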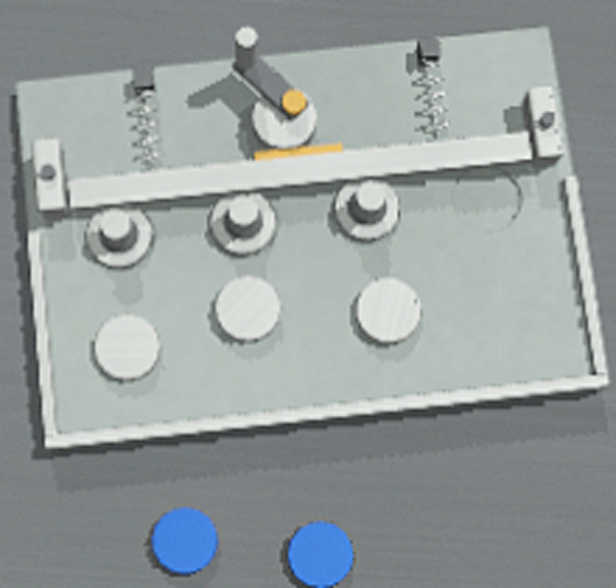

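The crop confirms that the three white discs on the apron are the ones meant, while the blue pair is off the plate. It shows caps in three pockets, the rightmost pocket empty and the crank partly engaged. The measurements agree with the given sizes: stub spacing is 0.0855 m, pin radius 0.0444 m and heights match. I'll align the tool with the fixture and go above the pin.

```bash
cat >> h.py <<'E'
FX=np.array([.985,.1727]);FY=np.array([-.1727,.985]);O=np.array([.5818,-.0431])
def F(x,y): return O+FX*x+FY*y
def fix(p): d=np.array(p)[:2]-O; return np.array([d@FX,d@FY])
def to(x,y,z):
    s=get_state();M=yaw();d=M.T@(np.array([x,y,z])-s["tool_pos"])
    a=np.arctan2(M[1,1],M[0,1])-np.arctan2(FY[1],FY[0])
    print("tcp",s["tool_pos"].round(4),"tool delta",d.round(4),"toolz turn needed",round(float(a),4),"F",s["contact_force"].round(1),"op",round(s["opening"],3),"ff",round(s["finger_force"],1),"t",round(s["clock"],1))
def arm(c): # pin xy at cam value c
    a=c-.73; return F(.081+.045*np.cos(a),.045*np.sin(a))
E
python3 -m inch '1 0 0 0 0 0 -.1156;1 0 0 0 0 0 -.1156;1 0 0 0 0 0 -.1156;1 0 0 0 0 0 -.1156;1 0 0 0 0 0 -.1156;1 -.015 -.0285 0 0 0 0;1 -.015 -.0285 0 0 0 0;1 -.015 -.0285 0 0 0 0;1 -.015 -.0285 0 0 0 0;1 -.015 -.0285 0 0 0 0;1 -.015 -.0285 0 0 0 0;1 -.015 -.0285 0 0 0 0;1 -.015 -.0285 0 0 0 0;1 -.015 -.0285 0 0 0 0;1 -.015 -.0285 0 0 0 0'
python3 -c "
from h import *
to(.690,.0055,.15)
for c in (1.436,1.2,.9,.6,.3,.1): print(c,arm(c).round(4))"
```

```text
clock: 1.35
tool_pos: [0.4437, 0.318, 0.2495]
eef_rot: [-0.087, 0.996, -0.0, -0.0]
contact_force: [-0.2, 0.6, -0.3]
opening: 0.998
finger_force: 0.0
tcp [0.4437 0.318  0.2495] tool delta [-0.1889 -0.3502  0.0995] toolz turn needed -0.0003 F [-0.2  0.6 -0.3] op 0.998 ff 0.0 t 1.4
1.436 [0.6903 0.0056]
1.2 [ 0.6976 -0.0021]
0.9 [ 0.704 -0.014]
0.6 [ 0.7065 -0.0272]
0.3 [ 0.7051 -0.0405]
0.1 [ 0.702  -0.0489]
```

```bash
python3 -m inch '1 -.0189 -.035 .006 0 0 0;1 -.0189 -.035 .006 0 0 0;1 -.0189 -.035 .006 0 0 0;1 -.0189 -.035 .006 0 0 0;1 -.0189 -.035 .006 0 0 0;1 -.0189 -.035 .006 0 0 0;1 -.0189 -.035 .006 0 0 0;1 -.0189 -.035 .006 0 0 0;1 -.0189 -.035 .006 0 0 0;1 -.0189 -.035 .006 0 0 0;1 0 0 .0135 0 0 0;1 0 0 .02 0 0 0;1 0 0 .02 0 0 0;1 0 0 .02 0 0 0;1 0 0 .02 0 0 0;1 0 0 .02 0 0 0;1 0 0 0 0 0 0' >/dev/null
python3 -c "
from h import *
to(.690,.0055,.076)"
```

```text
tcp [0.6861 0.0069 0.0715] tool delta [-0.0036 -0.002  -0.0046] toolz turn needed 0.0001 F [-1.   0.6 -0.9] op 1.001 ff 0.0 t 2.8
```

```bash
python3 -m inch '1 -.0036 -.002 -.0045 0 0 0;-1 0 0 0 0 0 0;-1 0 0 0 0 0 0;-1 0 0 0 0 0 0;-1 0 0 0 0 0 0;-1 0 0 0 0 0 0;-1 0 0 0 0 0 0;-1 0 0 0 0 0 0;-1 0 0 0 0 0 0;-1 0 0 0 0 0 0;-1 0 0 0 0 0 0' 12 >/dev/null
python3 -c "
from h import *
to(*arm(1.436),.076)
p=get_state()['tool_pos'][:2]
ax=F(.081,0);v=fix(p)-fix(ax);print('radius',np.hypot(*v),'cam',np.arctan2(v[1],v[0])+.73)
cs=[1.436,1.3,1.15,1,.85,.7,.55,.4,.25,.1,.04]
q=[fix(arm(c)) for c in cs]
for a,b,c in zip(q,q[1:],cs[1:]): print(c,(b-a).round(4)*[-1,1])"
```

```text
tcp [0.6934 0.0061 0.0806] tool delta [ 0.0031 -0.      0.0046] toolz turn needed -0.0003 F [ 0.1 -0.1 -0.2] op 0.265 ff 0.0 t 3.7
radius 0.04744136728525537 cam 1.3935408369302151
1.3 [-0.0036 -0.0049]
1.15 [-0.0032 -0.0059]
1 [-0.0023 -0.0063]
0.85 [-0.0013 -0.0066]
0.7 [-0.0003 -0.0067]
0.55 [ 0.0007 -0.0067]
0.4 [ 0.0017 -0.0065]
0.25 [ 0.0027 -0.0062]
0.1 [ 0.0036 -0.0057]
0.04 [ 0.0017 -0.0021]
```

```bash
python3 -m inch '-1 .003 0 .0045 0 0 0;-1 0 0 0 0 0 0;-1 0 0 0 0 0 0;-1 0 0 0 0 0 0;-1 0 0 0 0 0 0' 12 >/dev/null
python3 -c "
from h import *
to(*arm(1.436),.076)"
```

```text
tcp [0.69   0.0052 0.0756] tool delta [-0.0003  0.0003 -0.0004] toolz turn needed -0.0004 F [ 0.7 -0.  -4.7] op 0.153 ff 12.0 t 4.1
```

```bash
python3 -m inch '-1 -.0036 -.0049 0 0 0 0;-1 -.0032 -.0059 0 0 0 0;-1 -.0023 -.0063 0 0 0 0;-1 -.0013 -.0066 0 0 0 0;-1 -.0003 -.0067 0 0 0 0;-1 .0007 -.0067 0 0 0 0;-1 .0017 -.0065 0 0 0 0;-1 .0027 -.0062 0 0 0 0;-1 .0036 -.0057 0 0 0 0;-1 0 0 0 0 0 0;-1 0 0 0 0 0 0' 12 >/dev/null
python3 -c "
from h import *
to(*arm(.1),.076)"
```

```text
tcp [ 0.7034 -0.0472  0.0764] tool delta [ 0.0017 -0.0015  0.0004] toolz turn needed -0.0002 F [ 4.4  4.2 -4.2] op 0.151 ff 12.0 t 5.0
```

```bash
python3 -m inch '1 0 0 0 0 0 0;1 0 0 0 0 0 0;1 0 0 0 0 0 0;1 0 0 -.018 0 0 0;1 0 0 -.018 0 0 0;1 0 0 -.018 0 0 0;1 .018 .0255 0 0 0 0;1 .018 .0255 0 0 0 0;1 .018 .0255 0 0 0 0;1 .018 .0255 0 0 0 0;1 .018 .0255 0 0 0 0;1 .018 .0255 0 0 0 0;1 0 0 0 0 0 0;1 0 0 0 0 0 0' >/dev/null
python3 - <<'E'
from h import *
to(.5696,.0846,.042)
p,d=snapshot("top");cv2.imwrite("pics/a.png",cv2.resize(p[130:300,240:460,::-1],None,fx=2.8,fy=2.8,interpolation=2))
E
```

```text
tcp [0.5682 0.0846 0.1308] tool delta [-0.0014 -0.0002  0.0888] toolz turn needed 0.0033 F [ 0.4 -0.3  0.1] op 1.001 ff 0.0 t 6.2
```

View pics/a.png

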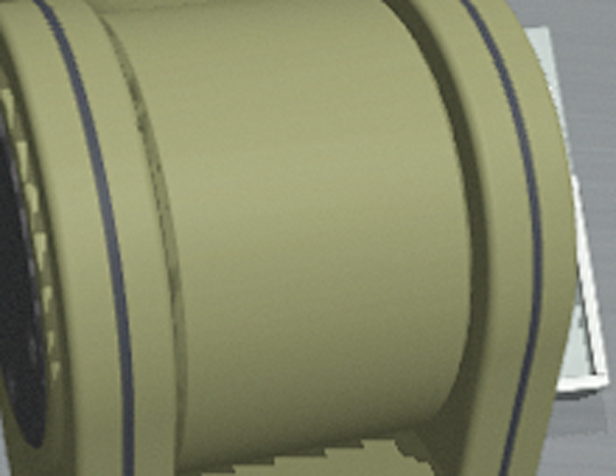

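The arm hides the scene here, so I'll check the keeper from the tray position. Descending on the first cap.

```bash
python3 -m inch '1 -.0014 0 .0148 0 0 0;1 0 0 .0148 0 0 0;1 0 0 .0148 0 0 0;1 0 0 .0148 0 0 0;1 0 0 .0148 0 0 0;1 0 0 .0148 0 0 0;1 0 0 0 0 0 0;-1 0 0 0 0 0 0;-1 0 0 0 0 0 0;-1 0 0 0 0 0 0;-1 0 0 0 0 0 0;-1 0 0 0 0 0 0;-1 0 0 0 0 0 0;-1 0 0 0 0 0 0;-1 0 0 0 0 0 0;-1 0 0 0 0 0 0;-1 0 0 0 0 0 0;-1 0 0 0 0 0 0;-1 0 0 0 0 0 0' 35 >/dev/null
python3 -c "
from h import *
to(.566,.374,.042)"
```

```text
tcp [0.5706 0.0838 0.0414] tool delta [-0.0455  0.2866 -0.0005] toolz turn needed -0.0002 F [0.1 0.6 0.7] op 0.215 ff 35.0 t 7.8
```

```bash
python3 -m inch '-1 0 0 -.0175 0 0 0;-1 0 0 -.0175 0 0 0;-1 0 0 -.0175 0 0 0;-1 0 0 -.0175 0 0 0;-1 -.005 .0286 0 0 0 0;-1 -.005 .0286 0 0 0 0;-1 -.005 .0286 0 0 0 0;-1 -.005 .0286 0 0 0 0;-1 -.005 .0286 0 0 0 0;-1 -.005 .0286 0 0 0 0;-1 -.005 .0286 0 0 0 0;-1 -.005 .0286 0 0 0 0;-1 -.005 .0286 0 0 0 0;-1 0 .0286 0 0 0 0;-1 0 0 0 0 0 0' >/dev/null
python3 - <<'E'
from h import *
to(.566,.374,.031)
p,d=snapshot("top");W=cloud("top",d);Z=W[...,2];np.savez("pics/b.npz",p=p,d=d)
cv2.imwrite("pics/b.png",p[80:380,60:500,::-1])
E
```

```text
tcp [0.5618 0.3822 0.1114] tool delta [-0.0027 -0.0095  0.0803] toolz turn needed 0.0076 F [-0.5  1.3 -1.5] op 0.216 ff 35.0 t 9.1
```

View pics/b.png

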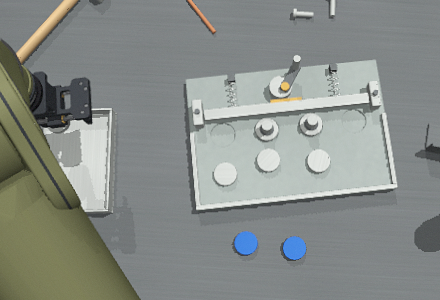

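The keeper is back and the first pocket empty at crop (223,131), with the crank at (296,62). The cap is held. Lowering it into the tray.

```bash
python3 -m inch '-1 -.0027 -.0095 0 0 0 0;-1 0 0 .0158 0 0 0;-1 0 0 .0158 0 0 0;-1 0 0 .0158 0 0 0;-1 0 0 .0158 0 0 0;-1 0 0 .0158 0 0 0;-1 0 0 0 0 0 0;-1 0 0 0 0 0 0' >/dev/null
python3 - <<'E'
from h import *
to(.566,.374,.031)
E
```

```text
tcp [0.5697 0.363  0.0314] tool delta [0.0017 0.0115 0.0004] toolz turn needed -0.0009 F [-0.7  0.2 -1.9] op 0.216 ff 36.7 t 9.8
```

```bash
python3 -m inch '-1 0 .011 .0005 0 0 0;-1 0 0 0 0 0 0;0.1 0 0 0 0 0 0;0.1 0 0 0 0 0 0;0.1 0 0 0 0 0 0;0.1 0 0 0 0 0 0;0.1 0 0 -.018 0 0 0;0.1 0 0 -.018 0 0 0;0.1 0 0 -.018 0 0 0;0.1 0 0 -.018 0 0 0;0.1 0 0 -.018 0 0 0;0.1 0 0 0 0 0 0' >/dev/null
python3 - <<'E'
from h import *
to(.5843,.0008,.1214)
E
```

```text
tcp [0.5702 0.3764 0.1261] tool delta [ 0.0506 -0.3725  0.0031] toolz turn needed -0.0011 F [ 0.9 -0.2  0.2] op 0.552 ff 0.0 t 10.8
```

```bash
python3 -m inch '0.1 .0042 -.031 0 0 0 0;0.1 .0042 -.031 0 0 0 0;0.1 .0042 -.031 0 0 0 0;0.1 .0042 -.031 0 0 0 0;0.1 .0042 -.031 0 0 0 0;0.1 .0042 -.031 0 0 0 0;0.1 .0042 -.031 0 0 0 0;0.1 .0042 -.031 0 0 0 0;0.1 .0042 -.031 0 0 0 0;0.1 .0042 -.031 0 0 0 0;0.1 .0042 -.031 0 0 0 0;0.1 .0042 -.031 0 0 0 0;0.1 0 0 0 0 0 0;0.1 0 0 0 0 0 0;0.1 0 0 0 0 0 0' >/dev/null
python3 - <<'E'
from h import *
to(.5843,.0008,.0415)
E
```

```text
tcp [0.5824 0.0006 0.1216] tool delta [-0.0019 -0.0002  0.0801] toolz turn needed -0.0003 F [0.4 0.4 1. ] op 0.548 ff 0.0 t 12.0
```

```bash
python3 -m inch '0.1 -.0015 0 .016 0 0 0;0.1 0 0 .016 0 0 0;0.1 0 0 .016 0 0 0;0.1 0 0 .016 0 0 0;0.1 0 0 .016 0 0 0;0.1 0 0 0 0 0 0;-1 0 0 0 0 0 0;-1 0 0 0 0 0 0;-1 0 0 0 0 0 0;-1 0 0 0 0 0 0;-1 0 0 0 0 0 0;-1 0 0 0 0 0 0;-1 0 0 0 0 0 0;-1 0 0 0 0 0 0;-1 0 0 0 0 0 0' 35 >/dev/null
python3 -c "
from h import *
to(.505,.369,.1115)"
```

```text
tcp [5.846e-01 4.000e-04 4.280e-02] tool delta [ 0.0147  0.3768 -0.0687] toolz turn needed -0.0003 F [-0.8 -0.5  6.2] op 0.216 ff 35.0 t 13.3
```

```bash
python3 -m inch '-1 0 0 -.0175 0 0 0;-1 0 0 -.0175 0 0 0;-1 0 0 -.0175 0 0 0;-1 0 0 -.0175 0 0 0;-1 .0012 .0314 0 0 0 0;-1 .0012 .0314 0 0 0 0;-1 .0012 .0314 0 0 0 0;-1 .0012 .0314 0 0 0 0;-1 .0012 .0314 0 0 0 0;-1 .0012 .0314 0 0 0 0;-1 .0012 .0314 0 0 0 0;-1 .0012 .0314 0 0 0 0;-1 .0012 .0314 0 0 0 0;-1 .0012 .0314 0 0 0 0;-1 .0012 .0314 0 0 0 0;-1 .0012 .0314 0 0 0 0;-1 0 0 0 0 0 0;-1 0 0 0 0 0 0;-1 0 0 0 0 0 0' >/dev/null
python3 -c "
from h import *
to(.503,.369,.033)"
```

```text
tcp [0.5048 0.3676 0.1114] tool delta [0.0015 0.0019 0.0784] toolz turn needed -0.0005 F [ 0.7 -0.4 -2. ] op 0.214 ff 35.0 t 14.9
```

```bash
python3 -m inch '-1 0 0 .016 0 0 0;-1 0 0 .016 0 0 0;-1 0 0 .016 0 0 0;-1 0 0 .016 0 0 0;-1 0 0 .014 0 0 0;-1 0 0 0 0 0 0;-1 0 0 0 0 0 0;0.1 0 0 0 0 0 0;0.1 0 0 0 0 0 0;0.1 0 0 0 0 0 0;0.1 0 0 0 0 0 0;0.1 0 0 -.018 0 0 0;0.1 0 0 -.018 0 0 0;0.1 0 0 -.018 0 0 0;0.1 0 0 -.018 0 0 0;0.1 0 0 -.018 0 0 0;0.1 0 0 0 0 0 0;0.1 0 0 0 0 0 0' >/dev/null
python3 - <<'E'
from h import *
p,d=snapshot("top");np.savez("pics/c.npz",p=p,d=d);Z=cloud("top",d)[...,2];W=cloud("top",d)
for n,c,m in blobs((Z>.052)&(Z<.066)&(W[...,1]<.14)&(W[...,1]>-.25)&(W[...,0]<.65)&(W[...,0]>.5),20): print(n,c.round(1),W[m].mean(0).round(4))
to(.599,-.0836,.1214)
E
```

```text
29 [256.1 191.1] [0.6049 0.1339 0.0555]
91 [371.9 200.3] [ 0.5991 -0.0835  0.058 ]
tcp [0.5048 0.3687 0.124 ] tool delta [-0.0148 -0.4618  0.0026] toolz turn needed -0.0003 F [ 0.3 -0.3  0.5] op 0.549 ff 0.0 t 16.4
```

```bash
python3 -m inch '0.1 -.001 -.033 0 0 0 0;0.1 -.001 -.033 0 0 0 0;0.1 -.001 -.033 0 0 0 0;0.1 -.001 -.033 0 0 0 0;0.1 -.001 -.033 0 0 0 0;0.1 -.001 -.033 0 0 0 0;0.1 -.001 -.033 0 0 0 0;0.1 -.001 -.033 0 0 0 0;0.1 -.001 -.033 0 0 0 0;0.1 -.001 -.033 0 0 0 0;0.1 -.001 -.033 0 0 0 0;0.1 -.001 -.033 0 0 0 0;0.1 -.001 -.033 0 0 0 0;0.1 -.001 -.033 0 0 0 0;0.1 0 0 0 0 0 0;0.1 0 0 0 0 0 0;0.1 0 0 0 0 0 0' >/dev/null
python3 - <<'E'
from h import *
to(.599,-.0836,.0425)
E
```

```text
tcp [ 0.5975 -0.0829  0.1229] tool delta [-0.0014 -0.0011  0.0804] toolz turn needed 0.0 F [ 0.6  0.9 -0.4] op 0.547 ff 0.0 t 17.8
```

```bash
python3 -m inch '0.1 -.0014 -.001 .016 0 0 0;0.1 0 0 .016 0 0 0;0.1 0 0 .016 0 0 0;0.1 0 0 .016 0 0 0;0.1 0 0 .016 0 0 0;0.1 0 0 0 0 0 0;-1 0 0 0 0 0 0;-1 0 0 0 0 0 0;-1 0 0 0 0 0 0;-1 0 0 0 0 0 0;-1 0 0 0 0 0 0;-1 0 0 0 0 0 0;-1 0 0 0 0 0 0;-1 0 0 0 0 0 0;-1 0 0 0 0 0 0' 35 >/dev/null
python3 -c "
from h import *
to(.44,.362,.1125)"
```

```text
tcp [ 0.6004 -0.0841  0.0448] tool delta [ 0.0809  0.4671 -0.0676] toolz turn needed -0.0001 F [-1.2  1.5  6.4] op 0.215 ff 35.0 t 19.1
```

```bash
python3 -m inch '-1 0 0 -.0175 0 0 0;-1 0 0 -.0175 0 0 0;-1 0 0 -.0175 0 0 0;-1 0 0 -.0175 0 0 0;-1 .0058 .0334 0 0 0 0;-1 .0058 .0334 0 0 0 0;-1 .0058 .0334 0 0 0 0;-1 .0058 .0334 0 0 0 0;-1 .0058 .0334 0 0 0 0;-1 .0058 .0334 0 0 0 0;-1 .0058 .0334 0 0 0 0;-1 .0058 .0334 0 0 0 0;-1 .0058 .0334 0 0 0 0;-1 .0058 .0334 0 0 0 0;-1 .0058 .0334 0 0 0 0;-1 .0058 .0334 0 0 0 0;-1 .0058 .0334 0 0 0 0;-1 .0058 .0334 0 0 0 0;-1 0 0 0 0 0 0;-1 0 0 0 0 0 0' >/dev/null
python3 -c "
from h import *
to(.44,.362,.034)"
```

```text
tcp [0.4376 0.3646 0.1138] tool delta [-0.0019 -0.0032  0.0798] toolz turn needed 0.0045 F [ 0.4 -0.1 -0.7] op 0.22 ff 35.0 t 20.8
```

```bash
python3 -m inch '-1 -.0015 -.003 .016 0 0 0;-1 0 0 .016 0 0 0;-1 0 0 .016 0 0 0;-1 0 0 .016 0 0 0;-1 0 0 .014 0 0 0;-1 0 0 0 0 0 0;-1 0 0 0 0 0 0;0.1 0 0 0 0 0 0;0.1 0 0 0 0 0 0;0.1 0 0 0 0 0 0;0.1 0 0 0 0 0 0;0.1 0 0 -.018 0 0 0;0.1 0 0 -.018 0 0 0;0.1 0 0 -.018 0 0 0;0.1 0 0 -.018 0 0 0;0.1 0 0 -.018 0 0 0;0.1 0 0 0 0 0 0;0.1 0 0 0 0 0 0' >/dev/null
python3 - <<'E'
from h import *
p,d=snapshot("top");W=cloud("top",d);Z=W[...,2]
roi=(W[...,1]<.14)&(W[...,1]>-.25)&(W[...,0]>.42)&(W[...,0]<.66)
g=cv2.cvtColor(p,cv2.COLOR_RGB2GRAY)
for n,c,m in blobs(roi&(Z>.029)&(Z<.036),200): print("disc",n,c.round(1),W[m].mean(0).round(4),"fix",fix(W[m].mean(0)).round(4))
for n,c,m in blobs(roi&(Z<.0185)&(Z>.01),150): print("pocket?",n,c.round(1),W[m].mean(0).round(4),"fix",fix(W[m].mean(0)).round(4))
for k in(-.1275,-.0425,.0425,.1275): print("pocket model",F(.01,k).round(4))
to(*F(.01,.1275),.12)
cv2.imwrite("pics/d.png",cv2.resize(p[140:300,240:460,::-1],None,fx=3.5,fy=3.5,interpolation=2))
p,d=snapshot("side");cv2.imwrite("pics/e.png",cv2.resize(p[140:320,200:440,::-1],None,fx=3,fy=3))
E
```

```text
disc 389 [328.  240.2] [ 0.5237 -0.0061  0.0321] fix [-0.0508  0.0465]
disc 390 [378.3 240.9] [ 0.5279 -0.1007  0.0321] fix [-0.063  -0.0474]
disc 400 [284.9 254. ] [0.4927 0.073  0.0322] fix [-0.0677  0.1297]
pocket? 437 [413.5 200.5] [ 0.6151 -0.1679  0.0159] fix [ 0.0113 -0.1287]
pocket? 466 [370.1 205.6] [ 0.5996 -0.0836  0.0159] fix [ 0.0106 -0.043 ]
pocket? 466 [326.  210.2] [0.5854 0.0011 0.0159] fix [0.0112 0.0429]
pocket? 497 [281.8 214.6] [0.5718 0.0859 0.0159] fix [0.0124 0.1288]
pocket model [ 0.6137 -0.167 ]
pocket model [ 0.599  -0.0832]
pocket model [5.843e-01 5.000e-04]
pocket model [0.5696 0.0842]
tcp [0.4413 0.3592 0.1261] tool delta [-0.079  -0.293   0.0061] toolz turn needed -0.0004 F [ 0.5 -0.4  0.7] op 0.552 ff 0.0 t 22.3
```

View pics/d.png

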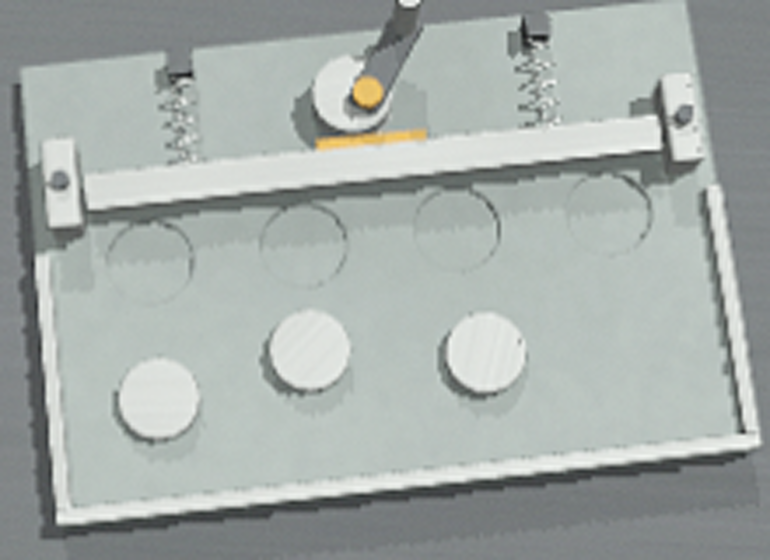

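View pics/e.png

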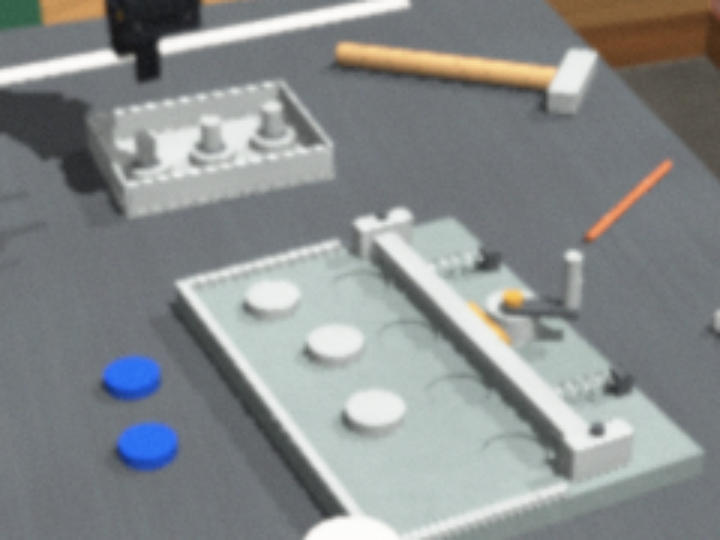

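All three caps stand upright in the tray, the keeper is back, and the three discs are where they were. Each disc goes to the pocket in its own lane, starting with the leftmost.

```bash
python3 - <<'E'
from h import *
to(*F(-.0677,.1297),.09)
E
python3 -m inch '.2 -.0002 -.0363 0 0 0 0;.2 -.0002 -.0363 0 0 0 0;.2 -.0002 -.0363 0 0 0 0;.2 -.0002 -.0363 0 0 0 0;.2 -.0002 -.0363 0 0 0 0;.2 -.0002 -.0363 0 0 0 0;.2 -.0002 -.0363 0 0 0 0;.2 -.0002 -.0363 0 0 0 0;.2 0 0 0 0 0 0;.2 0 0 0 0 0 0;.2 0 0 0 0 0 0' >/dev/null
python3 - <<'E'
from h import *
to(*F(-.0677,.1297),.034)
E
```

```text
tcp [0.441  0.359  0.1255] tool delta [-0.0017 -0.2906  0.0356] toolz turn needed -0.0003 F [ 0.3 -0.6 -0.8] op 0.549 ff 0.0 t 22.4
tcp [0.4925 0.0743 0.1253] tool delta [-0.     -0.0014  0.0913] toolz turn needed -0.0001 F [-0.2 -0.1  0.1] op 0.603 ff 0.0 t 23.3
```

```bash
python3 -m inch '.2 0 -.0014 .016 0 0 0;.2 0 0 .016 0 0 0;.2 0 0 .016 0 0 0;.2 0 0 .016 0 0 0;.2 0 0 .016 0 0 0;.2 0 0 .008 0 0 0;.2 0 0 .003 0 0 0;.2 0 0 0 0 0 0;.2 0 0 0 0 0 0;.2 0 0 0 0 0 0' >/dev/null
python3 -m inch '-1 0 0 0 0 0 0;-1 0 0 0 0 0 0;-1 0 0 0 0 0 0;-1 0 0 0 0 0 0;-1 0 0 0 0 0 0' 12
python3 - <<'E'
from h import *
to(*F(.011,.1272),.034)
E
```

```text
clock: 24.52
tool_pos: [0.4936, 0.0724, 0.0355]
eef_rot: [-0.086, 0.996, 0.0, 0.001]
contact_force: [-0.4, -0.2, 6.3]
opening: 0.494
finger_force: 12.0
tcp [0.4936 0.0724 0.0355] tool delta [-0.078  -0.0018  0.0016] toolz turn needed -0.0004 F [-0.4 -0.2  6.3] op 0.494 ff 12.0 t 24.5
```

```bash
python3 -m inch '-1 -.0078 -.0002 0 0 0 0;-1 -.0078 -.0002 0 0 0 0;-1 -.0078 -.0002 0 0 0 0;-1 -.0078 -.0002 0 0 0 0;-1 -.0078 -.0002 0 0 0 0;-1 -.0078 -.0002 0 0 0 0;-1 -.0078 -.0002 0 0 0 0;-1 -.0078 -.0002 0 0 0 0;-1 -.0078 -.0002 0 0 0 0;-1 -.0078 0 0 0 0 0;-1 0 0 0 0 0 0;-1 0 0 0 0 0 0;-1 0 0 0 0 0 0' 12
python3 - <<'E'
from h import *
to(*F(.0118,.1272),.034)
E
```

```text
clock: 25.6
tool_pos: [0.57, 0.0837, 0.0346]
eef_rot: [-0.086, 0.996, 0.0, -0.0]
contact_force: [0.4, -0.1, -1.3]
opening: 0.495
finger_force: 12.0
tcp [0.57   0.0837 0.0346] tool delta [-0.0015  0.0002  0.0006] toolz turn needed -0.0004 F [ 0.4 -0.1 -1.3] op 0.495 ff 12.0 t 25.6
```

```bash
python3 -m inch '-1 -.0012 0 0 0 0 0;-1 0 0 0 0 0 0;-1 0 0 0 0 0 0;.2 0 0 0 0 0 0;.2 0 0 0 0 0 0;.2 0 0 0 0 0 0;.2 0 0 -.018 0 0 0;.2 0 0 -.018 0 0 0;.2 0 0 -.018 0 0 0;.2 .02 .04 0 0 0 0;.2 .02 .04 0 0 0 0;.2 .02 .04 0 0 0 0;.2 .02 .04 0 0 0 0;.2 .02 .04 0 0 0 0;.2 .02 .04 0 0 0 0;.2 0 0 0 0 0 0' >/dev/null
cat >> h.py <<'E'
def look():
    p,d=snapshot("top");W=cloud("top",d);Z=W[...,2]
    roi=(W[...,1]<.14)&(W[...,1]>-.25)&(W[...,0]>.42)&(W[...,0]<.64)
    for n,c,m in blobs(roi&(Z>.0255)&(Z<.036),150):
        q=m&(abs(Z-np.median(Z[m]))<.0015)
        if n<800: print("disc",n,c.round(1),W[m].mean(0).round(4),"ztop",np.median(Z[m]).round(4),"fix",fix(W[q].mean(0)).round(4),"tilt",np.ptp(np.percentile(Z[m],[10,90])).round(4))
    return p,W
E
python3 - <<'E'
from h import *
look();to(*F(.0118,.1272),.034)
E
```

```text
disc 355 [282.5 213.9] [0.5703 0.0837 0.0281] ztop 0.0281 fix [0.0104 0.1265] tilt 0.0038
disc 408 [328.  240.1] [ 0.5238 -0.006   0.0318] ztop 0.0318 fix [-0.0497  0.0459] tilt 0.0044
disc 418 [378. 241.] [ 0.5276 -0.1002  0.0319] ztop 0.0319 fix [-0.0634 -0.0468] tilt 0.0046
tcp [0.4191 0.2911 0.0893] tool delta [-0.1119 -0.2315  0.0543] toolz turn needed 0.0107 F [ 0.6  0.5 -1.2] op 0.6 ff 0.0 t 27.0
```

First disc is seated, with its top at 0.0281. Now the middle one.

```bash
python3 -m inch '.2 -.0085 -.032 0 0 0 0;.2 -.0085 -.032 0 0 0 0;.2 -.0085 -.032 0 0 0 0;.2 -.0085 -.032 0 0 0 0;.2 -.0085 -.032 0 0 0 0;.2 -.0085 -.032 0 0 0 0;.2 0 -.032 0 0 0 0;.2 0 -.032 0 0 0 0;.2 0 -.032 0 0 0 0;.2 0 -.026 0 0 0 0;.2 0 0 0 0 0 0;.2 0 0 0 0 0 0;.2 0 0 0 0 0 0' >/dev/null
python3 - <<'E'
from h import *
to(*F(-.0505,.0463),.034)
E
```

```text
tcp [ 0.5272 -0.0158  0.089 ] tool delta [0.0014 0.0099 0.055 ] toolz turn needed -0.0014 F [ 0.6 -0.7 -0.4] op 0.602 ff 0.0 t 28.1
```

```bash
python3 -m inch '.2 .0014 .0099 0 0 0 0;.2 0 0 .015 0 0 0;.2 0 0 .015 0 0 0;.2 0 0 .015 0 0 0;.2 0 0 .009 0 0 0;.2 0 0 0 0 0 0;.2 0 0 0 0 0 0;-1 0 0 0 0 0 0;-1 0 0 0 0 0 0;-1 0 0 0 0 0 0;-1 0 0 0 0 0 0;-1 0 0 0 0 0 0;-1 0 0 0 0 0 0' 12 >/dev/null
python3 - <<'E'
from h import *
to(*F(.0113,.0422),.0345)
print(fix(get_state()["tool_pos"]))
E
```

```text
tcp [ 0.5245 -0.0057  0.0356] tool delta [-0.0613 -0.0046  0.0011] toolz turn needed -0.0003 F [-1.2  0.9  5.8] op 0.495 ff 12.0 t 29.1
[-0.04999022  0.04677334]
```

```bash
python3 -m inch '-1 -.0077 -.0006 0 0 0 0;-1 -.0077 -.0006 0 0 0 0;-1 -.0077 -.0006 0 0 0 0;-1 -.0077 -.0006 0 0 0 0;-1 -.0077 -.0006 0 0 0 0;-1 -.0077 -.0006 0 0 0 0;-1 -.0077 -.0006 0 0 0 0;-1 -.0077 -.0006 0 0 0 0;-1 0 0 0 0 0 0;-1 0 0 0 0 0 0;-1 0 0 0 0 0 0' 12 >/dev/null
python3 - <<'E'
from h import *
to(*F(.0113,.0422),.0345)
E
```

```text
tcp [ 5.852e-01 -4.000e-04  3.460e-02] tool delta [-0.0005  0.0007  0.0001] toolz turn needed -0.0005 F [-0.3  0.9 -2.2] op 0.489 ff 12.0 t 30.1
```

```bash
python3 -m inch '-1 -.0003 .0006 0 0 0 0;-1 0 0 0 0 0 0;.2 0 0 0 0 0 0;.2 0 0 0 0 0 0;.2 0 0 0 0 0 0;.2 0 0 -.018 0 0 0;.2 0 0 -.018 0 0 0;.2 0 0 -.018 0 0 0;.2 .01 .04 0 0 0 0;.2 .01 .04 0 0 0 0;.2 .01 .04 0 0 0 0;.2 .01 .04 0 0 0 0;.2 .01 .04 0 0 0 0;.2 .01 .04 0 0 0 0;.2 .01 .04 0 0 0 0;.2 .01 .04 0 0 0 0;.2 0 0 0 0 0 0' >/dev/null
python3 - <<'E'
from h import *
look();to(*F(-.0632,-.0472),.09)
E
```

```text
disc 358 [326.6 209.1] [0.5847 0.     0.0282] ztop 0.028 fix [0.0107 0.0424] tilt 0.0042
disc 362 [282.7 214.1] [0.57   0.0832 0.0282] ztop 0.0281 fix [0.0106 0.1263] tilt 0.004
disc 410 [368.9 252.5] [ 0.5048 -0.084   0.0318] ztop 0.0318 fix [-0.0825 -0.0275] tilt 0.0047
tcp [0.4487 0.3088 0.0894] tool delta [-0.003  -0.4168 -0.0029] toolz turn needed 0.0099 F [-0.3 -0.7  0.7] op 0.6 ff 0.0 t 31.5
```

The second disc is seated too. The third was knocked aside and is now at fixture (-0.0825, -0.0275); I'm going there.

```bash
python3 -m inch '.2 .0013 -.033 0 0 0 0;.2 .0013 -.033 0 0 0 0;.2 .0013 -.033 0 0 0 0;.2 .0013 -.033 0 0 0 0;.2 .0013 -.033 0 0 0 0;.2 .0013 -.033 0 0 0 0;.2 .0013 -.033 0 0 0 0;.2 .0013 -.033 0 0 0 0;.2 .0013 -.033 0 0 0 0;.2 .0013 -.033 0 0 0 0;.2 .0013 -.033 0 0 0 0;.2 .0013 -.033 0 0 0 0;.2 0 0 0 0 0 0;.2 0 0 0 0 0 0;.2 0 0 0 0 0 0' >/dev/null
python3 - <<'E'
from h import *
to(*F(-.0825,-.0275),.0345)
E
```

```text
tcp [ 0.5044 -0.0913  0.0889] tool delta [-0.0021  0.0065  0.0544] toolz turn needed -0.0018 F [-0.4 -0.1  0.1] op 0.6 ff 0.0 t 32.8
```

```bash
python3 -m inch '.2 -.002 .0065 0 0 0 0;.2 0 0 .015 0 0 0;.2 0 0 .015 0 0 0;.2 0 0 .015 0 0 0;.2 0 0 .009 0 0 0;.2 0 0 0 0 0 0;.2 0 0 0 0 0 0;-1 0 0 0 0 0 0;-1 0 0 0 0 0 0;-1 0 0 0 0 0 0;-1 0 0 0 0 0 0;-1 0 0 0 0 0 0;-1 0 0 0 0 0 0' 12 >/dev/null
python3 - <<'E'
from h import *
to(*F(.0115,-.0430),.0345)
print(fix(get_state()["tool_pos"]))
E
```

```text
tcp [ 0.506  -0.0838  0.0355] tool delta [-0.0932 -0.016   0.0011] toolz turn needed -0.0004 F [-0.2  0.5  6.2] op 0.489 ff 12.0 t 33.9
[-0.08172641 -0.0270102 ]
```

```bash
python3 -m inch '-1 -.0078 -.0013 0 0 0 0;-1 -.0078 -.0013 0 0 0 0;-1 -.0078 -.0013 0 0 0 0;-1 -.0078 -.0013 0 0 0 0;-1 -.0078 -.0013 0 0 0 0;-1 -.0078 -.0013 0 0 0 0;-1 -.0078 -.0013 0 0 0 0;-1 -.0078 -.0013 0 0 0 0;-1 -.0078 -.0013 0 0 0 0;-1 -.0078 -.0013 0 0 0 0;-1 -.0078 -.0013 0 0 0 0;-1 -.0078 -.0013 0 0 0 0;-1 0 0 0 0 0 0;-1 0 0 0 0 0 0;-1 0 0 0 0 0 0' 12 >/dev/null
python3 - <<'E'
from h import *
to(*F(.0115,-.0430),.0345)
E
```

```text
tcp [ 0.5999 -0.0835  0.0345] tool delta [-0.0006 -0.0001 -0.    ] toolz turn needed -0.0005 F [-0.   0.2 -1.3] op 0.491 ff 12.0 t 35.1
```

```bash
python3 -m inch '-1 -.0004 0 0 0 0 0;-1 0 0 0 0 0 0;.2 0 0 0 0 0 0;.2 0 0 0 0 0 0;.2 0 0 0 0 0 0;.2 0 0 -.018 0 0 0;.2 0 0 -.018 0 0 0;.2 0 0 -.018 0 0 0;.2 .01 .04 0 0 0 0;.2 .01 .04 0 0 0 0;.2 .01 .04 0 0 0 0;.2 .01 .04 0 0 0 0;.2 .01 .04 0 0 0 0;.2 .01 .04 0 0 0 0;.2 .01 .04 0 0 0 0;.2 .01 .04 0 0 0 0;.2 .01 .04 0 0 0 0;.2 0 .04 0 0 0 0' >/dev/null
python3 - <<'E'
from h import *
p,W=look();Z=W[...,2]
for n,c,m in blobs((Z>.085)&(Z<.11)&(abs(W[...,1])<.15)&(W[...,0]>.6),15):
    q=W[m].mean(0); v=fix(q)-[.081,0]; print("pin",n,q.round(4),np.hypot(*v).round(4),"cam",(np.arctan2(v[1],v[0])+.73).round(3)); 
to(.704,-.047,.15)
E
```

```text
disc 370 [370.6 204.4] [ 0.5988 -0.0836  0.0283] ztop 0.0282 fix [ 0.0099 -0.0423] tilt 0.0041
disc 359 [326.6 209. ] [ 0.5849 -0.      0.0281] ztop 0.028 fix [0.0112 0.0421] tilt 0.0039
disc 360 [282.5 214.1] [0.5699 0.0835 0.0281] ztop 0.028 fix [0.0106 0.1261] tilt 0.004
pin 62 [ 0.7022 -0.0474  0.0966] 0.0446 cam 0.133
tcp [0.4389 0.3097 0.0899] tool delta [-0.1948 -0.3988 -0.0648] toolz turn needed 0.0123 F [-0.1  8.1 -0.6] op 0.595 ff 0.0 t 36.7
```

All three discs are seated and cam is at about 0.13. Going back to the crank pin.

```bash
python3 -m inch '.2 0 0 -.02 0 0 0;.2 0 0 -.02 0 0 0;.2 0 0 -.02 0 0 0;.2 -.015 -.0305 0 0 0 0;.2 -.015 -.0305 0 0 0 0;.2 -.015 -.0305 0 0 0 0;.2 -.015 -.0305 0 0 0 0;.2 -.015 -.0305 0 0 0 0;.2 -.015 -.0305 0 0 0 0;.2 -.015 -.0305 0 0 0 0;.2 -.015 -.0305 0 0 0 0;.2 -.015 -.0305 0 0 0 0;.2 -.015 -.0305 0 0 0 0;.2 -.015 -.0305 0 0 0 0;.2 -.015 -.0305 0 0 0 0;.2 -.015 -.0305 0 0 0 0;.2 0 0 0 0 0 0;.2 0 0 0 0 0 0;.2 0 0 0 0 0 0' >/dev/null
python3 - <<'E'
from h import *
to(.7034,-.0472,.076)
E
```

```text
tcp [ 0.703  -0.0609  0.1487] tool delta [-0.0028  0.0133  0.0727] toolz turn needed -0.0 F [-0.8 -0.5 -0.6] op 0.606 ff 0.0 t 38.2
```

```bash
python3 -m inch '.2 -.0028 .0133 0 0 0 0;.2 0 0 0 0 0 0;.2 0 0 .015 0 0 0;.2 0 0 .015 0 0 0;.2 0 0 .015 0 0 0;.2 0 0 .015 0 0 0;.2 0 0 .0125 0 0 0;.2 0 0 0 0 0 0;.2 0 0 0 0 0 0;-1 0 0 0 0 0 0;-1 0 0 0 0 0 0;-1 0 0 0 0 0 0;-1 0 0 0 0 0 0;-1 0 0 0 0 0 0;-1 0 0 0 0 0 0;-1 0 0 0 0 0 0;-1 0 0 0 0 0 0;-1 0 0 0 0 0 0' 30 >/dev/null
python3 -c "
from h import *
to(.7034,-.0472,.076)
p=fix(get_state()['tool_pos'])
v=p-[.081,0];c0=np.arctan2(v[1],v[0])+.73;print('r',np.hypot(*v),c0)
cs=np.linspace(.13,2.30,16);q=[fix(arm(c)) for c in cs]
print(';'.join('-1 %.4f %.4f 0 0 0 0'%(-(b-a)[0],(b-a)[1]) for a,b in zip(q,q[1:])))"
```

```text
tcp [ 0.704  -0.0475  0.0767] tool delta [0.0005 0.0004 0.0007] toolz turn needed -0.0001 F [-1.2  1.2  3.8] op 0.15 ff 30.0 t 39.8
r 0.04625266270792915 0.14651053470190345
-1 -0.0033 0.0056 0 0 0 0;-1 -0.0024 0.0060 0 0 0 0;-1 -0.0015 0.0063 0 0 0 0;-1 -0.0006 0.0065 0 0 0 0;-1 0.0003 0.0065 0 0 0 0;-1 0.0013 0.0064 0 0 0 0;-1 0.0022 0.0061 0 0 0 0;-1 0.0030 0.0058 0 0 0 0;-1 0.0038 0.0053 0 0 0 0;-1 0.0045 0.0047 0 0 0 0;-1 0.0052 0.0039 0 0 0 0;-1 0.0057 0.0032 0 0 0 0;-1 0.0061 0.0023 0 0 0 0;-1 0.0064 0.0014 0 0 0 0;-1 0.0065 0.0005 0 0 0 0
```

```bash
python3 -m inch '-1 -.0033 .0056 0 0 0 0;-1 -.0024 .0060 0 0 0 0;-1 -.0015 .0063 0 0 0 0;-1 -.0006 .0065 0 0 0 0;-1 .0003 .0065 0 0 0 0;-1 .0013 .0064 0 0 0 0;-1 .0022 .0061 0 0 0 0;-1 .0030 .0058 0 0 0 0;-1 .0038 .0053 0 0 0 0;-1 .0045 .0047 0 0 0 0;-1 .0052 .0039 0 0 0 0;-1 .0057 .0032 0 0 0 0;-1 .0061 .0023 0 0 0 0;-1 .0064 .0014 0 0 0 0;-1 .0065 .0005 0 0 0 0;-1 0 0 0 0 0 0;-1 0 0 0 0 0 0;-1 0 0 0 0 0 0' 30 >/dev/null
python3 -c "
from h import *
to(*arm(2.3),.076)
p=fix(get_state()['tool_pos'])
v=p-[.081,0];print('r',v,np.hypot(*v),np.arctan2(v[1],v[0])+.73)"
```

```text
tcp [0.6597 0.0153 0.077 ] tool delta [0.0058 0.0009 0.0009] toolz turn needed 0.0 F [ 7.   0.8 -4.3] op 0.148 ff 30.0 t 41.2
r [0.00580178 0.04407122] 0.0444514722870212 2.1699034267144617
```

```bash
python3 -m inch '-1 .003 .0004 0 0 0 0;-1 .003 .0003 0 0 0 0;-1 0 0 0 0 0 0;-1 0 0 0 0 0 0;-1 0 0 0 0 0 0' 30 >/dev/null
python3 -c "
from h import *
to(*arm(2.3),.076)
p=fix(get_state()['tool_pos'])
v=p-[.081,0];print('r',v,np.hypot(*v),np.arctan2(v[1],v[0])+.73)"
```

```text
tcp [0.6542 0.0151 0.077 ] tool delta [0.0003 0.0002 0.001 ] toolz turn needed -0.0 F [ 8.5  1.  -5.7] op 0.145 ff 30.0 t 41.7
r [0.00034087 0.04483902] 0.04484031663002574 2.293194488255097
```

```bash
python3 -m inch '.2 0 0 0 0 0 0;.2 0 0 0 0 0 0;.2 0 0 0 0 0 0;.2 0 0 0 0 0 0;.2 0 0 -.02 0 0 0;.2 0 0 -.02 0 0 0;.2 0 0 -.02 0 0 0;.2 0 0 -.01 0 0 0;.2 .01 .04 0 0 0 0;.2 .01 .04 0 0 0 0;.2 .01 .04 0 0 0 0;.2 .01 .04 0 0 0 0;.2 .01 .04 0 0 0 0;.2 .01 .04 0 0 0 0;.2 .01 .04 0 0 0 0;.2 .01 .04 0 0 0 0;.2 .01 .04 0 0 0 0;.2 0 0 0 0 0 0' >/dev/null
cat >> h.py <<'E'
def pin():
    p,W=look();Z=W[...,2]
    for n,c,m in blobs((Z>.085)&(Z<.11)&(abs(W[...,1])<.12)&(W[...,0]>.6),15):
        t=m&(Z>.0955); q=plane("top",[np.argwhere(t).mean(0)[::-1]],.099)[0]
        v=fix(q)-[.081,0]; print("pin",c.round(1),q.round(4),v.round(4),np.hypot(*v).round(4),"cam",(np.arctan2(v[1],v[0])+.73).round(3))
    k=(Z>.038)&(Z<.046);o=W-np.r_[O,0];fx=o[...,:2]@FX;fy=o[...,:2]@FY
    q=fx[k&(abs(fy)<.15)&(fx>.015)&(fx<.075)];print("keeper fx",np.percentile(q,[5,50,95]).round(4))
    return p
E
python3 - <<'E'
from h import *
p=pin();cv2.imwrite("pics/f.png",cv2.resize(p[130:300,240:460,::-1],None,fx=3.4,fy=3.4,interpolation=2))
to(*arm(2.3),.076)
E
```

```text
disc 343 [370.6 204.5] [ 0.5985 -0.0836  0.0286] ztop 0.0283 fix [ 0.0083 -0.043 ] tilt 0.0043
disc 335 [326.6 209.6] [5.836e-01 1.000e-04 2.840e-02] ztop 0.0282 fix [0.0087 0.0418] tilt 0.0044
disc 357 [282.5 214.1] [0.5699 0.0836 0.0285] ztop 0.0282 fix [0.0091 0.1266] tilt 0.0045
pin [320.5 160.3] [0.659  0.0158 0.099 ] [0.0052 0.0446] 0.0449 cam 2.184
keeper fx [0.0263 0.0368 0.0621]
tcp [0.4943 0.3604 0.1466] tool delta [-0.0941 -0.3688  0.0686] toolz turn needed 0.0097 F [ 0.  -0.5  0.1] op 0.601 ff 0.0 t 43.2
```

View pics/f.png

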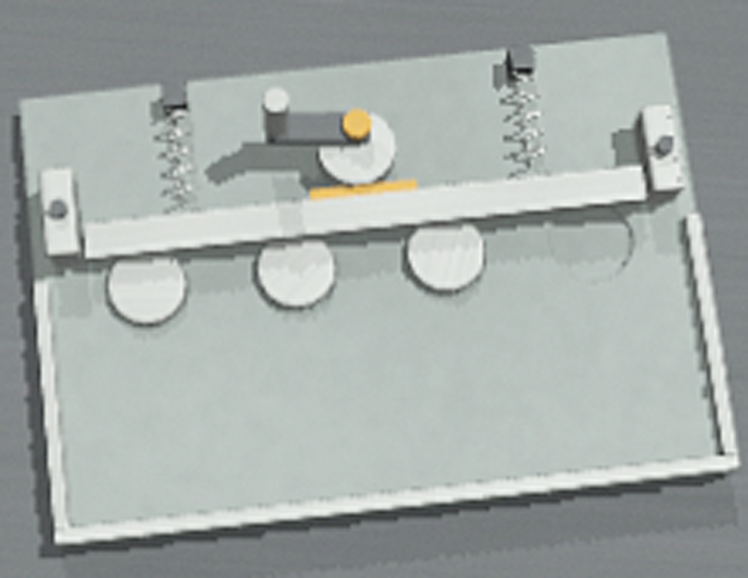

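Everything is seated and the keeper is forward over the discs, but the cam reads about 2.18: the pin slipped along the pads. I'll regrip it with the wrist turned 90°, so the fingers close along the fixture's x and set the pin's position positively.

```bash
python3 -m inch '.2 -.0104 -.0405 0 0 0 0;.2 -.0104 -.0405 0 0 0 0;.2 -.0104 -.0405 0 0 0 0;.2 -.0104 -.0405 0 0 0 0;.2 -.0104 -.0405 0 0 0 0;.2 -.0104 -.0405 0 0 0 0;.2 -.0104 -.0405 0 0 0 0;.2 -.0104 -.0405 0 0 0 0;.2 -.0104 -.0405 0 0 0 0;.2 0 0 0 0 0 0;.2 0 0 0 0 0 0;.2 0 0 0 0 0 0' >/dev/null
python3 - <<'E'
from h import *
to(.659,.0155,.076); print(get_state()["q"].round(3))
E
```

```text
tcp [0.6524 0.0113 0.1459] tool delta [-0.0073  0.0029  0.0699] toolz turn needed -0.0018 F [-0.2  0.9  0.6] op 0.599 ff 0.0 t 44.2
[ 0.137  0.877 -0.43   1.555  0.457  0.812  1.268]
```

```bash
python3 -m inch '.2 -.0073 .0029 0 0 0 0;.2 0 0 0 0 0 .1208;.2 0 0 0 0 0 .1208;.2 0 0 0 0 0 0' >/dev/null
python3 - <<'E'
from h import *
to(.659,.0155,.076); print(get_state()["q"].round(3))
E
```

```text
tcp [0.6597 0.019  0.1466] tool delta [ 0.0005 -0.0036  0.0706] toolz turn needed -0.2412 F [ 0.9 -0.  -0.4] op 0.598 ff 0.0 t 44.5
[ 0.092  0.876 -0.366  1.533  0.39   0.806  1.077]
```

```bash
python3 -m inch '.2 0 0 0 0 0 .1208;.2 0 0 0 0 0 .1208;.2 0 0 0 0 0 .1208;.2 0 0 0 0 0 .1208;.2 0 0 0 0 0 .1208;.2 0 0 0 0 0 .1208;.2 0 0 0 0 0 .1208;.2 0 0 0 0 0 .1208;.2 0 0 0 0 0 .1208;.2 0 0 0 0 0 .1208;.2 0 0 0 0 0 .1208;.2 0 0 0 0 0 0;.2 0 0 0 0 0 0' >/dev/null
python3 - <<'E'
from h import *
to(.659,.0155,.076); print(get_state()["q"].round(3))
E
```

```text
tcp [0.6596 0.0178 0.1464] tool delta [-0.0022 -0.001   0.0704] toolz turn needed -1.563 F [-0.1  0.3 -0.1] op 0.602 ff 0.0 t 45.6
[-0.095  0.856 -0.004  1.544  0.004  0.741  0.081]
```

```bash
python3 -m inch '.2 -.0022 -.001 0 0 0 .008;.2 0 0 .015 0 0 0;.2 0 0 .015 0 0 0;.2 0 0 .015 0 0 0;.2 0 0 .015 0 0 0;.2 0 0 .01 0 0 0;.2 0 0 0 0 0 0;.2 0 0 0 0 0 0;-1 0 0 0 0 0 0;-1 0 0 0 0 0 0;-1 0 0 0 0 0 0;-1 0 0 0 0 0 0;-1 0 0 0 0 0 0;-1 0 0 0 0 0 0;-1 0 0 0 0 0 0;-1 0 0 0 0 0 0;-1 0 0 0 0 0 0' 25 >/dev/null
python3 - <<'E'
from h import *
to(*arm(2.3),.076)
v=fix(get_state()['tool_pos'])-[.081,0];print('r',v,np.hypot(*v),np.arctan2(v[1],v[0])+.73)
E
```

```text
tcp [0.6606 0.0141 0.0768] tool delta [ 0.0022 -0.0065  0.0008] toolz turn needed -1.5786 F [ 4.6  0.5 -1.4] op 0.148 ff 25.0 t 47.0
r [0.00652993 0.04276441] 0.04326008812452942 2.1492712400359006
```

```bash
python3 -m inch '-1 .001 -.003 0 0 0 0;-1 0 -.0028 0 0 0 0;-1 0 0 0 0 0 0;-1 0 0 0 0 0 0;-1 0 0 0 0 0 0' 25 >/dev/null
python3 - <<'E'
from h import *
to(*arm(2.3),.076)
v=fix(get_state()['tool_pos'])-[.081,0];print('r',v,np.hypot(*v),np.arctan2(v[1],v[0])+.73)
E
```

```text
tcp [0.6563 0.014  0.0768] tool delta [ 0.0016 -0.0023  0.0008] toolz turn needed -1.578 F [ 8.9  0.5 -4.3] op 0.15 ff 25.0 t 47.5
r [0.00227476 0.04338032] 0.04343992094505282 2.2484066137846597
```

```bash
python3 -m inch '-1 0 -.0018 0 0 0 0;-1 0 0 0 0 0 0;-1 0 0 0 0 0 0;-1 0 0 0 0 0 0' 25 >/dev/null
python3 - <<'E'
from h import *
to(*arm(2.3),.076)
v=fix(get_state()['tool_pos'])-[.081,0];print('r',v,np.arctan2(v[1],v[0])+.73)
E
python3 -m inch '0 0 0 0 0 0 0;0 0 0 0 0 0 0;0 0 0 0 0 0 0;0 0 0 0 0 0 0;0 0 0 -.02 0 0 0;0 0 0 -.02 0 0 0;0 0 0 -.02 0 0 0;0 0 0 -.01 0 0 0;0 .04 -.01 0 0 0 0;0 .04 -.01 0 0 0 0;0 .04 -.01 0 0 0 0;0 .04 -.01 0 0 0 0;0 .04 -.01 0 0 0 0;0 .04 -.01 0 0 0 0;0 .04 -.01 0 0 0 0;0 .04 -.01 0 0 0 0;0 .04 -.01 0 0 0 0;0 0 0 0 0 0 0' >/dev/null
python3 - <<'E'
from h import *
p=pin();cv2.imwrite("pics/g.png",cv2.resize(p[130:230,270:400,::-1],None,fx=5.5,fy=5.5,interpolation=2))
to(*arm(2.3),.076)
E
```

```text
tcp [0.655  0.014  0.0769] tool delta [ 0.0014 -0.0009  0.0009] toolz turn needed -1.5778 F [ 9.6  0.4 -5.5] op 0.151 ff 25.0 t 47.8
r [0.00094072 0.04358039] 2.279213832077543
disc 342 [370.5 204.6] [ 0.5984 -0.0835  0.0285] ztop 0.0283 fix [ 0.008  -0.0435] tilt 0.0046
disc 350 [326.7 209.6] [ 5.836e-01 -2.000e-04  2.840e-02] ztop 0.028 fix [0.0089 0.0417] tilt 0.0044
disc 348 [282.8 214.1] [0.5699 0.083  0.0284] ztop 0.0281 fix [0.0093 0.1266] tilt 0.0047
pin [320.9 163.6] [0.6533 0.0149 0.099 ] [-0.0006  0.0448] 0.0448 cam 2.314
keeper fx [0.026  0.0367 0.0612]
tcp [0.4988 0.3603 0.1458] tool delta [-0.3671  0.0924  0.0681] toolz turn needed -1.5684 F [ 0.2 -0.3  0.1] op 0.499 ff 0.0 t 49.4
```

View pics/g.png

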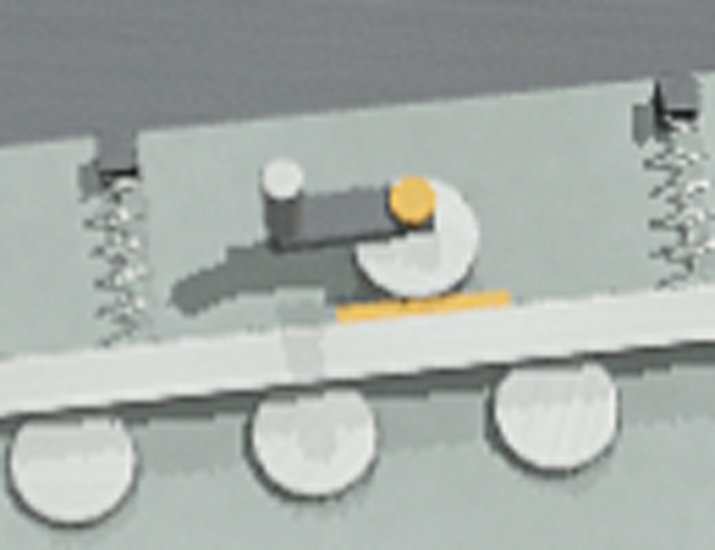

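The crank arm now lies parallel to the keeper bar. The cam reads 2.28 from the robot and 2.31 from the camera, and the keeper is forward over the three flat discs. The arm is clear, so I'll hand in.

```bash
python3 -c "
from h import *
print(r.finish_job())"
```

```text
the job is handed in; nothing more can be done
None
```

The job is handed in at about 50 s: three caps are upright in the tray, three discs lie flat in their own pockets, and the cam was released at about 2.30 with the keeper forward over the discs.

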